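Push a carton of bubble tubes between two trays into the front row of a stall

TASK

Put the open carton of tubes out in the front row of the stall's display: push it along the counter, through the narrow gap between the two goods trays, until it stands square and flush against the front rail straight beyond the gap. Only push it from outside, with the fingers: do not grip it, reach into it, lift it or tip it, and leave the other goods where they stand.

Things in the scene. Friction and masses are not known exactly. Their poses are not given: they have to be found in the camera images.
- carton: the open cardboard carton packed with upright capped tubes, on the robot's side of the gap, off-line and turned up to 0.42 rad. 64 mm along its x, 96 mm along its y; walls 46 mm high, the caps reach 56 mm. One stiff block, 0.3 to 0.55 kg, that slides with friction. Origin: centre of its underside. Squared up, its x axis points as the frame's x does (away from the robot), y across the gap.
- frame: the wooden display frame, screwed to the counter: two goods trays with a gap between them, a front rail beyond, end boards at y = +/-209 mm. Origin: on the counter, middle of the gap. x runs through the gap, away from the robot, to the rail; y left; z up. The gap is 104 mm wide (y -52 to 52), 60 mm long (x -30 to 30). On the robot's side the counter is clear 180 mm either side of the gap's line.
- left_tray (a point): the middle of the left goods tray, on the counter, at frame (0, 127, 0) mm. The tray is 60 mm along x and 150 mm along y, walls 45 mm, corner posts 48 mm, goods up to 54 mm high. Its corners at the gap are round posts of 9 mm radius. Fixed.
- right_tray (a point): the middle of the right goods tray, the same in size, on the counter, at frame (0, -127, 0) mm. Fixed.
- rail (a point): the middle of the front rail's inner face, on the counter, at frame (100, 0, 0) mm. The rail is 404 mm long along y, 20 mm thick, 30 mm high. Between trays and rail lies the front row, 70 mm deep, on the bare counter. The carton flush with the rail has its origin 32 mm on this side of it, at frame x = 68 mm. Fixed.
- small_box: a small closed carton, 46 x 42 x 56 mm high, standing in the front row to the left of the empty place. Origin: centre of its underside. A bystander.
- jar: a squat closed sweet jar, 48 mm in diameter, 58 mm high, standing in the front row to the right of the empty place. Origin: centre of its underside. A bystander.
- bubble_bottle: a little capped bottle, 32 mm in diameter, 60 mm high, on the counter on the robot's side of the left tray. Origin: centre of its underside. A bystander.
- tin: a flat round lidded tin, 66 mm in diameter, 30 mm high, on the counter on the robot's side of the right tray. Origin: centre of its underside. A bystander.
- toy_car: a wooden toy car, 70 x 44 x 37 mm high, on the counter beyond the left tray's outer end. Origin: centre of its underside. A bystander.
- coin_bowl: a shallow bowl, 90 mm in diameter, 30 mm high, on the counter far to the right. Origin: centre of its underside. A bystander.
There are look-alikes about, which are no part of the job. What is shaped like the carton but pink or red is not meant.

How it is judged:
By the outcome, as a careful person would: the job done as asked, in the order asked, and still so for the second after the job is handed in, with the robot touching nothing.
It also fails if it takes over 72 s, if anything falls off the work surface, if the arm or the gripper's body presses on something with over 40 N, if the wrist force passes 120 N, or if a joint passes its speed limit or range.

ROBOT

A 6-joint arm with a two-finger parallel gripper is mounted at the origin on the work surface. World frame = base frame: x ahead of the robot, y to its left, z up, the work surface at z = 0. Lengths are in m, angles in rad, forces in N, time in s.
With the tool pointing down it reaches from about 0.375 to 0.9 m from the base axis. Payload 3.1 kg.
Tool frame: the origin (TCP) lies at the very end of the fingers, on their centre line; the grasp point (between the pads) lies 19 mm behind it; z points along the fingers, y is the direction in which the jaws open and shut (so a half turn about z gives the same grasp; the last joint's range is limited). The gripper opens to 87 mm and grips with 3 to 60 N. Pads are 19 mm wide; open, the fingers measure 117 mm over their backs; the gripper's body (75 mm by 190 mm) begins 51 mm behind the grasp point.
Start: joints at [-1.437, 0.527, 1.433, -0, 1.181, -0.178], TCP at [0.192, -0.595, 0.223] pointing down, gripper open.
Joint ranges: [-3.08, 3.08], [-0.75, 2.2], [0.22, 2.44], [-1.43, 4.57], [0, 2.65], [-2.85, 2.85]. Speed limits (rad/s): [2.79, 2.79, 3.14, 3.14, 3.14, 3.14].

INTERFACE

Orientations are given as a 3x3 rotation matrix whose columns are the frame's x, y, z axes.
In Python, from plant import r gives the robot as it stands.
- The arm moves only by the tool apply_moves, never from a script. Its argument "commands" is a list of rows, each an object of numbers: "dx", "dy", "dz": the shift along the world's x, y, z in m; "ax", "ay", "az": the turn, a rotation vector about the world's x, y, z in degrees; "jaw": the closure, from -1 (fully open) to 1 (shut), so that 0 is half open. In form: [{"dx": .., "dy": .., "dz": .., "ax": .., "ay": .., "az": .., "jaw": ..}, ...]. A call has 1 to 12 rows; each row is the pose to reach, as a shift and turn from the pose commanded when the call began; what a row does not reach only later rows make up. A row lasts 1/8 s, in which the tool goes at most 62.5 mm and 10.7 degrees, less where a joint would pass 70% of its speed; a pose out of reach is approached as far as the arm can. A call with a gripper value outside its range is refused whole. The fingers move at their own pace and stop on an object; "squeeze" is the grip in N (left out, the last holds). Time passes only in rows, so rows that repeat a pose let the fingers close. It gives the time, the measured TCP pose, the force and the opening at its end, in the units of the state.
- r.read_state(): the state, without advancing time (a new reading comes with each control period).
- r.read_camera(name): name is "scene" or "top"; returns the picture (480x640x3 uint8, red, green, blue); there is no depth.
- r.calibration(name): a dict with "intrinsics" (3x3 intrinsics, pixels), "D" ([k1, k2, p1, p2, k3] as OpenCV has them; the pictures are not rectified), "T" (4x4, takes a point from camera to world coordinates). Camera axes: x right, y down, z forward; pixel columns grow to the right and rows downward; lengths in m; the calibration is good to about 2 mm. A picture is of the moment at which its call begins. calibration takes no time and is no camera call.
- r.hand_in(): hands the job in, once; it reports no verdict.
Trained networks look in the newest picture that a camera, given by its name, has taken for a name from the list of things; names that differ only in an ending like _2 or _b are one class to them, and where a whole thing is asked for, a point or a joint stands for the part that bears it (a point fixed in the world has none). Each returns a list of dicts, best first, with "conf" (0 to 1); they miss things now and then, are a little off and sometimes report something else, mostly with a low value. They report only what shows in the picture. A call takes as long as a camera call. They do not tell look-alikes from the thing itself.
- r.look_for(label, camera): "centre" ([x, y, z] in m, in world coordinates, good to about 4 mm: the middle of the surface that is visible of it).
The state is a dict: "time": time; "qpos": joint angles; "joint_vel": joint speeds; "effort": joint torques, N m; "tool_pos": TCP position; "tcp_rot": TCP orientation; "ft_force": force on the tool from outside, world axes, zero at the start; "wrist_torque": the same for the moment, N m; "gripper_width": finger opening in m.
Only numpy, scipy, OpenCV 4.12 (cv2) and the standard library are available. Lean on these libraries where they do the work, as an engineer would, in place of code of your own. Each camera call takes 0.05 s, during which the arm holds its last target. There are 200 camera calls.

## Working session

There is one attempt and no reset: what is moved stays moved. The work goes in short steps, Python scripts to look and compute and a tool call to move; the robot and the scene stay as the last step left them, time stands still between calls to the robot, and variables do not carry over. Pictures are saved under pics/ and viewed, about 8 in all and at most 12, crops included, and the job is handed in when it is done.

Besides the shell and the picture viewer there is one more tool, called after "Emit:" by a JSON object that holds its "method" and its "body", one argument or row to a line. apply_moves: Moves the arm, as the interface text tells. Its arguments: {"type":"object","properties":{"commands":{"type":"array"},"squeeze":{"type":"number"}},"required":["commands"]}

```bash
mkdir -p pics; cat > h.py <<'E'
import numpy as np, cv2
from plant import r
def snap(c,n):
    im=r.read_camera(c); cv2.imwrite(f'pics/{n}.png',im[:,:,::-1]); return im
def ray(c,uv,z):
    k=r.calibration(c);K=np.array(k['intrinsics'],float);D=np.array(k['D'],float);T=np.array(k['T'])
    p=cv2.undistortPoints(np.array(uv,float).reshape(-1,1,2),K,D).reshape(-1,2)
    d=np.c_[p,np.ones(len(p))]@T[:3,:3].T; o=T[:3,3]
    z=np.broadcast_to(z,len(p)); return o+d*((z-o[2])/d[:,2])[:,None]
def proj(c,P):
    k=r.calibration(c);K=np.array(k['intrinsics'],float);D=np.array(k['D'],float);T=np.linalg.inv(np.array(k['T']))
    rv=cv2.Rodrigues(T[:3,:3])[0]
    return cv2.projectPoints(np.array(P,float).reshape(-1,1,3),rv,T[:3,3],K,D)[0].reshape(-1,2)
E
python3 - <<'E'
from h import *
np.set_printoptions(precision=4,suppress=True)
snap('top','t0');
for l in ['carton','frame','left_tray','right_tray','rail','small_box','jar','bubble_bottle','tin']:
    for d in r.look_for(l,'top')[:3]: print(l,np.round(d['centre'],3),round(d['conf'],2),proj('top',d['centre']).round())
snap('scene','s0')
print(r.calibration('top')['T'],r.calibration('scene')['T'])
E
```

```text
carton [0.364 0.14  0.047] 0.98 [[266. 304.]]
carton [ 0.495 -0.049  0.047] 0.97 [[338. 252.]]
carton [ 0.345 -0.008  0.048] 0.97 [[324. 310.]]
frame [ 0.63  -0.127  0.039] 0.67 [[366. 200.]]
left_tray [ 0.634 -0.121  0.043] 0.9 [[364. 199.]]
left_tray [0.677 0.01  0.056] 0.31 [[314. 182.]]
right_tray [ 0.627 -0.123  0.044] 0.64 [[365. 201.]]
rail [ 0.628 -0.12   0.044] 0.78 [[364. 201.]]
small_box [0.678 0.009 0.054] 0.65 [[315. 182.]]
jar [0.6   0.208 0.019] 0.66 [[241. 216.]]
jar [ 0.674 -0.222  0.06 ] 0.62 [[403. 181.]]
bubble_bottle [ 0.496 -0.329  0.029] 0.57 [[444. 249.]]
bubble_bottle [ 0.629 -0.117  0.044] 0.37 [[363. 200.]]
tin [ 0.497 -0.331  0.028] 0.66 [[445. 249.]]
[[-0.0229 -0.9923  0.122   0.3541]
 [-0.9997  0.0224 -0.0056 -0.0108]
 [ 0.0028 -0.1221 -0.9925  1.4177]
 [ 0.      0.      0.      1.    ]] [[ 0.3707  0.5729 -0.731   1.5147]
 [ 0.9286 -0.2437  0.2799 -0.3943]
 [-0.0178 -0.7826 -0.6223  0.8844]
 [ 0.      0.      0.      1.    ]]
```

```bash
python3 - <<'E'
import cv2
a=cv2.imread('pics/t0.png')[140:340,220:460]
cv2.imwrite('pics/t0c.png',cv2.resize(a,None,fx=3,fy=3,interpolation=cv2.INTER_CUBIC))
E
```

```text
(no output)
```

View pics/t0c.png

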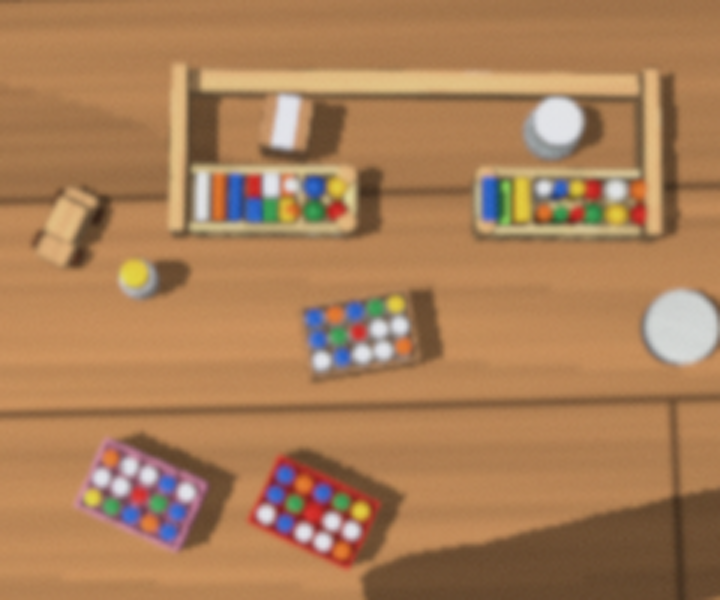

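View pics/s0.png

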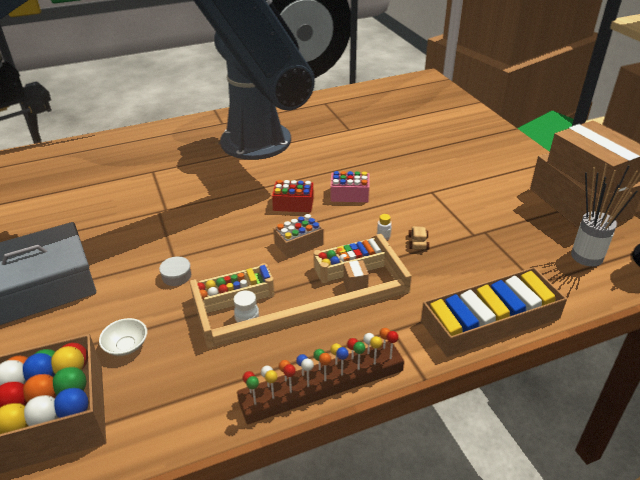

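Three carton-shaped things in the top view: pink (266,304), red (324,310) and plain cardboard (338,252). The cardboard one is meant. I'll use enlarged crops to confirm it and pick points.

```bash
python3 - <<'E'
import cv2
a=cv2.imread('pics/t0.png')[155:275,270:400]
b=cv2.imread('pics/s0.png')[205:350,180:420]
A=cv2.resize(a,None,fx=5,fy=5,interpolation=cv2.INTER_CUBIC)
B=cv2.resize(b,None,fx=3.3,fy=3.3,interpolation=cv2.INTER_CUBIC)
cv2.imwrite('pics/t0d.png',A);cv2.imwrite('pics/s0d.png',B);print(A.shape,B.shape)
E
```

```text
(600, 650, 3) (478, 792, 3)
```

View pics/t0d.png

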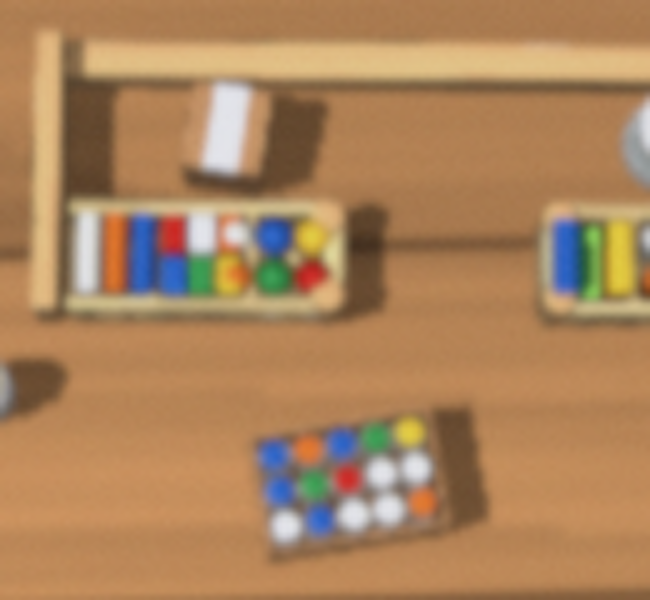

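View pics/s0d.png

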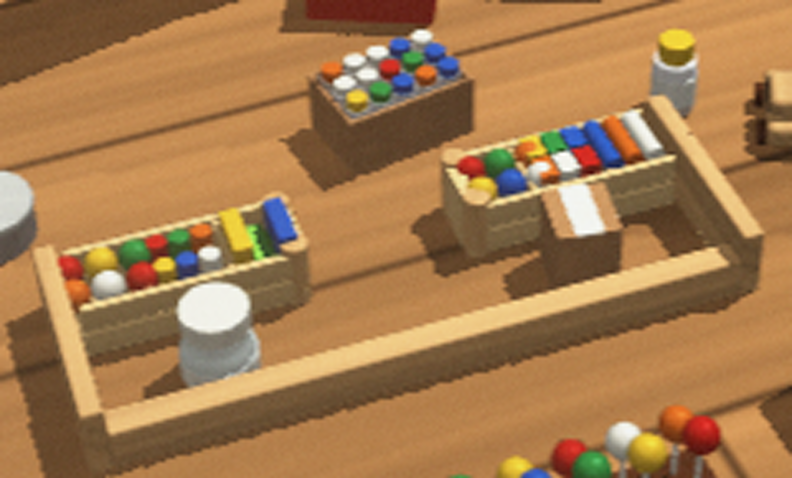

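The plain cardboard carton is confirmed in both views: top (338,252), scene (300,232). The look-alikes are clearly pink and red. Next I fit poses from picked points.

```bash
cat >> h.py <<'E'
from scipy.optimize import least_squares
def up(uv,s,o): return (np.array(uv,float)+.5)/s-.5+np.array(o)
def fitpose(obs,x0):
    # obs: (cam, uv(full px), model pts); x=[x,y,yaw]
    def W(x,P):
        P=np.array(P,float)/1000;c,s=np.cos(x[2]),np.sin(x[2])
        return np.c_[x[0]+c*P[:,0]-s*P[:,1],x[1]+s*P[:,0]+c*P[:,1],P[:,2]]
    f=lambda x: np.concatenate([(proj(c,W(x,P))-uv).ravel() for c,uv,P in obs])
    q=least_squares(f,x0,x_scale=[.01,.01,.01]); return q.x,q.fun.reshape(-1,2)
E
python3 - <<'E'
from h import *
np.set_printoptions(precision=4,suppress=True)
T=lambda a:up(a,5,(270,155)); S=lambda a:up(a,3.3,(180,205))
P=[[-21,61,48],[21,61,48],[-21,-61,48],[21,-61,48]]
o=[('top',T([[327,293],[327,213],[562,300],[559,216]]),P),('scene',S([[455,157],[476,195],[271,201],[293,246]]),P)]
for k in (o,o[:1],o[1:]): print('frame',*fitpose(k,[.63,-.1,0]))
print('rail',ray('top',T([[85,79],[640,84]]),.03),ray('scene',S([[107,412],[722,250]]),.03))
C=lambda a,b:[32*a,48*b,46]
o=[('top',T([[256,440],[432,410],[272,543],[445,517]]),[C(1,1),C(1,-1),C(-1,1),C(-1,-1)]),('scene',S([[350,125],[472,80],[312,78]]),[C(1,-1),C(1,1),C(-1,-1)])]
for k in (o,o[:1],o[1:]): print('carton',*fitpose(k,[.495,-.049,.18]))
E
```

```text
frame [ 0.6147 -0.1035 -0.0332] [[-0.3389 -0.1896]
 [-0.2094  0.0295]
 [-0.6934 -1.0609]
 [-0.1578 -0.0224]
 [-0.8834 -0.154 ]
 [-0.4686  0.3709]
 [ 0.5098 -0.0173]
 [-0.5815 -0.9663]]
frame [ 0.6139 -0.1044 -0.0398] [[-0.0419 -0.0296]
 [ 0.193   0.1897]
 [-0.3955 -0.5948]
 [ 0.2453  0.4416]]
frame [ 0.6157 -0.103  -0.0252] [[-0.6732 -0.0661]
 [-0.1032  0.425 ]
 [ 0.8428  0.362 ]
 [-0.0792 -0.6077]]
rail [[ 0.7177  0.0835  0.03  ]
 [ 0.7086 -0.214   0.03  ]] [[ 0.7104 -0.3039  0.03  ]
 [ 0.7269  0.0887  0.03  ]]
carton [ 0.4991 -0.0508  0.1399] [[-2.0163 -1.8947]
 [-0.795  -1.818 ]
 [-1.2406  1.77  ]
 [ 0.7679  0.9683]
 [-0.6997  0.4562]
 [-0.1706  0.2421]
 [-2.1021 -0.5777]]
carton [ 0.4985 -0.0529  0.1294] [[-1.0998 -1.8742]
 [ 0.1825 -1.4181]
 [-0.5761  1.8313]
 [ 1.4947  1.4123]]
carton [ 0.4997 -0.0486  0.138 ] [[ 0.2766  0.3635]
 [ 0.8147  0.1967]
 [-1.1074 -0.6821]]
```

```bash
cat >> h.py <<'E'
F=np.array([.6147,-.1035,-.035])
def w(fx,fy): # frame mm->world
    c,s=np.cos(F[2]),np.sin(F[2]); return np.array([F[0]+(c*fx-s*fy)/1e3,F[1]+(s*fx+c*fy)/1e3])
def f(p):
    c,s=np.cos(F[2]),np.sin(F[2]); d=(np.array(p[:2])-F[:2])*1e3; return np.array([c*d[0]+s*d[1],-s*d[0]+c*d[1]])
E
python3 - <<'E'
from h import *
np.set_printoptions(precision=4,suppress=True)
s=r.read_state();print(s['time'],s['tool_pos'],s['gripper_width'],s['ft_force']);print(s['tcp_rot']);R=s['tcp_rot']
print('y-axis angle deg',np.degrees(np.arctan2(R[1][1],R[0][1])))
print(w(-117,130),w(-117,57.5),w(-170,0),f(ray('top',[[266,232.7]],.06)[0]))
E
```

```text
0.55 [ 0.1924 -0.5946  0.2226] 0.08717683596413418 [-0.0888 -0.722   0.2665]
[[ 0.9515  0.3077  0.    ]
 [ 0.3077 -0.9515 -0.    ]
 [ 0.      0.     -1.    ]]
y-axis angle deg -72.07762241517676
[0.5023 0.0305] [ 0.4998 -0.0419] [ 0.4448 -0.0976] [-76.8049 237.6699]
```

Emit:
{"method": "apply_moves", "body": {
  "commands": [
    {"dx": 0.026, "dy": 0.052, "az": 6, "jaw": 0.5},
    {"dx": 0.052, "dy": 0.104, "az": 12, "jaw": 0.5},
    {"dx": 0.078, "dy": 0.156, "az": 18, "jaw": 0.5},
    {"dx": 0.103, "dy": 0.208, "az": 24, "jaw": 0.5},
    {"dx": 0.129, "dy": 0.26, "az": 30, "jaw": 0.5},
    {"dx": 0.155, "dy": 0.312, "az": 36, "jaw": 0.5},
    {"dx": 0.181, "dy": 0.364, "az": 42, "jaw": 0.5},
    {"dx": 0.207, "dy": 0.416, "az": 48, "jaw": 0.5},
    {"dx": 0.233, "dy": 0.469, "az": 54, "jaw": 0.5},
    {"dx": 0.258, "dy": 0.521, "az": 60, "jaw": 0.5},
    {"dx": 0.284, "dy": 0.573, "az": 65, "jaw": 0.5},
    {"dx": 0.31, "dy": 0.625, "az": 70, "jaw": 0.5}
  ]
}}

```text
schema error: expected keys dx, dy, dz, ax, ay, az, jaw
```

Emit:
{"method": "apply_moves", "body": {
  "commands": [
    {"dx": 0.026, "dy": 0.052, "dz": 0, "ax": 0, "ay": 0, "az": 6, "jaw": 0.5},
    {"dx": 0.052, "dy": 0.104, "dz": 0, "ax": 0, "ay": 0, "az": 12, "jaw": 0.5},
    {"dx": 0.078, "dy": 0.156, "dz": 0, "ax": 0, "ay": 0, "az": 18, "jaw": 0.5},
    {"dx": 0.103, "dy": 0.208, "dz": 0, "ax": 0, "ay": 0, "az": 24, "jaw": 0.5},
    {"dx": 0.129, "dy": 0.26, "dz": 0, "ax": 0, "ay": 0, "az": 30, "jaw": 0.5},
    {"dx": 0.155, "dy": 0.312, "dz": 0, "ax": 0, "ay": 0, "az": 36, "jaw": 0.5},
    {"dx": 0.181, "dy": 0.364, "dz": 0, "ax": 0, "ay": 0, "az": 42, "jaw": 0.5},
    {"dx": 0.207, "dy": 0.416, "dz": 0, "ax": 0, "ay": 0, "az": 48, "jaw": 0.5},
    {"dx": 0.233, "dy": 0.469, "dz": 0, "ax": 0, "ay": 0, "az": 54, "jaw": 0.5},
    {"dx": 0.258, "dy": 0.521, "dz": 0, "ax": 0, "ay": 0, "az": 60, "jaw": 0.5},
    {"dx": 0.284, "dy": 0.573, "dz": 0, "ax": 0, "ay": 0, "az": 65, "jaw": 0.5},
    {"dx": 0.31, "dy": 0.625, "dz": 0, "ax": 0, "ay": 0, "az": 70, "jaw": 0.5}
  ]
}}

```text
time: 2.05
tool_pos: [0.5033, 0.0322, 0.2229]
tcp_rot: [[0.033, 0.999, 0.001], [0.999, -0.033, -0.0], [-0.0, 0.001, -1.0]]
ft_force: [1.6, 0.3, 0.5]
gripper_width: 0.0217
```

Emit:
{"method": "apply_moves", "body": {
  "commands": [
    {"dx": 0, "dy": 0, "dz": 0, "ax": 0, "ay": 0, "az": 0, "jaw": 0.5},
    {"dx": 0, "dy": 0, "dz": 0, "ax": 0, "ay": 0, "az": 0, "jaw": 0.5}
  ]
}}

```text
time: 2.3
tool_pos: [0.502, 0.0304, 0.2225]
tcp_rot: [[0.036, 0.999, -0.001], [0.999, -0.036, -0.0], [-0.0, -0.001, -1.0]]
ft_force: [-0.2, -0.4, 0.6]
gripper_width: 0.0217
```

Emit:
{"method": "apply_moves", "body": {
  "commands": [
    {"dx": 0, "dy": 0, "dz": -0.05, "ax": 0, "ay": 0, "az": 0, "jaw": 0.5},
    {"dx": 0, "dy": 0, "dz": -0.1, "ax": 0, "ay": 0, "az": 0, "jaw": 0.5},
    {"dx": 0, "dy": 0, "dz": -0.15, "ax": 0, "ay": 0, "az": 0, "jaw": 0.5},
    {"dx": 0, "dy": 0, "dz": -0.19, "ax": 0, "ay": 0, "az": 0, "jaw": 0.5},
    {"dx": 0, "dy": 0, "dz": -0.206, "ax": 0, "ay": 0, "az": 0, "jaw": 0.5},
    {"dx": 0, "dy": 0, "dz": -0.206, "ax": 0, "ay": 0, "az": 0, "jaw": 0.5}
  ]
}}

```text
time: 3.05
tool_pos: [0.5019, 0.0294, 0.0162]
tcp_rot: [[0.038, 0.999, -0.002], [0.999, -0.038, 0.0], [0.0, -0.002, -1.0]]
ft_force: [-0.0, 0.3, 0.6]
gripper_width: 0.0214
```

Emit:
{"method": "apply_moves", "body": {
  "commands": [
    {"dx": 0, "dy": -0.008, "dz": 0, "ax": 0, "ay": 0, "az": 0, "jaw": 0.5},
    {"dx": 0, "dy": -0.014, "dz": 0, "ax": 0, "ay": 0, "az": 0, "jaw": 0.5},
    {"dx": -0.001, "dy": -0.02, "dz": 0, "ax": 0, "ay": 0, "az": 0, "jaw": 0.5},
    {"dx": -0.001, "dy": -0.026, "dz": 0, "ax": 0, "ay": 0, "az": 0, "jaw": 0.5},
    {"dx": -0.001, "dy": -0.032, "dz": 0, "ax": 0, "ay": 0, "az": 0, "jaw": 0.5},
    {"dx": -0.001, "dy": -0.038, "dz": 0, "ax": 0, "ay": 0, "az": 0, "jaw": 0.5},
    {"dx": -0.002, "dy": -0.043, "dz": 0, "ax": 0, "ay": 0, "az": 0, "jaw": 0.5},
    {"dx": -0.002, "dy": -0.048, "dz": 0, "ax": 0, "ay": 0, "az": 0, "jaw": 0.5},
    {"dx": -0.002, "dy": -0.053, "dz": 0, "ax": 0, "ay": 0, "az": 0, "jaw": 0.5},
    {"dx": -0.002, "dy": -0.058, "dz": 0, "ax": 0, "ay": 0, "az": 0, "jaw": 0.5},
    {"dx": -0.002, "dy": -0.063, "dz": 0, "ax": 0, "ay": 0, "az": 0, "jaw": 0.5},
    {"dx": -0.002, "dy": -0.067, "dz": 0, "ax": 0, "ay": 0, "az": 0, "jaw": 0.5}
  ]
}}

```text
time: 4.55
tool_pos: [0.4999, -0.0369, 0.0164]
tcp_rot: [[0.036, 0.999, -0.001], [0.999, -0.036, 0.0], [0.0, -0.001, -1.0]]
ft_force: [-0.8, 3.0, 2.0]
gripper_width: 0.0217
```

```bash
python3 - <<'E'
from h import *
s=r.read_state();print(s['time'],s['tool_pos'],f(s['tool_pos']),s['ft_force'])
b=snap('scene','s1')[205:350,180:420]; cv2.imwrite('pics/s1d.png',cv2.resize(b,None,fx=3.3,fy=3.3,interpolation=cv2.INTER_CUBIC)[:,:,::-1])
E
```

```text
4.55 [ 0.49987375 -0.03690072  0.01640178] [-117.0864238    62.54039042] [-0.77259764  2.97012294  1.96587336]
```

View pics/s1d.png

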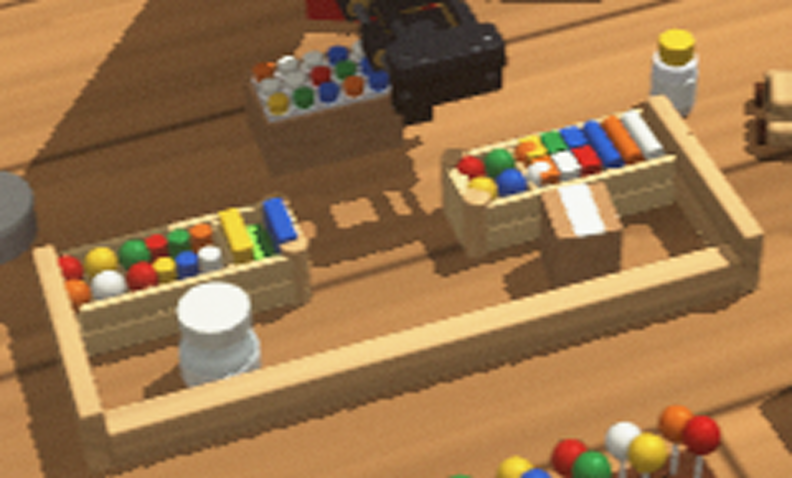

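Carton contacted at its left face and squared. Its front-right top corner is at crop (270,125), rear-right at (248,83). Fitting those with yaw set equal to the frame's:

```bash
python3 - <<'E'
from h import *
S=lambda a:up(a,3.3,(180,205))
p=ray('scene',S([[270,125],[248,83],[395,93]]),.046)
for q in p: print(f(q).round(1))
E
```

```text
[-97.7 -41.4]
[-147.2  -43.2]
[-100.3   48. ]
```

Emit:
{"method": "apply_moves", "body": {
  "commands": [
    {"dx": 0, "dy": -0.003, "dz": 0, "ax": 0, "ay": 0, "az": 0, "jaw": 0.5},
    {"dx": 0, "dy": -0.005, "dz": 0, "ax": 0, "ay": 0, "az": 0, "jaw": 0.5},
    {"dx": 0, "dy": -0.005, "dz": 0, "ax": 0, "ay": 0, "az": 0, "jaw": 0.5},
    {"dx": 0, "dy": 0.01, "dz": 0, "ax": 0, "ay": 0, "az": 0, "jaw": 0.5},
    {"dx": 0.001, "dy": 0.04, "dz": 0, "ax": 0, "ay": 0, "az": 0, "jaw": 0.5},
    {"dx": 0.001, "dy": 0.04, "dz": 0.05, "ax": 0, "ay": 0, "az": 0, "jaw": 0.5},
    {"dx": 0.001, "dy": 0.04, "dz": 0.1, "ax": 0, "ay": 0, "az": 0, "jaw": 0.5},
    {"dx": -0.02, "dy": 0.035, "dz": 0.11, "ax": 0, "ay": 0, "az": -10, "jaw": 0.3},
    {"dx": -0.04, "dy": 0.02, "dz": 0.11, "ax": 0, "ay": 0, "az": -20, "jaw": 0.2},
    {"dx": -0.06, "dy": 0, "dz": 0.11, "ax": 0, "ay": 0, "az": -30, "jaw": 0.1},
    {"dx": -0.08, "dy": -0.03, "dz": 0.11, "ax": 0, "ay": 0, "az": -40, "jaw": 0},
    {"dx": -0.08, "dy": -0.06, "dz": 0.11, "ax": 0, "ay": 0, "az": -50, "jaw": 0}
  ]
}}

```text
time: 6.1
tool_pos: [0.4185, -0.096, 0.1266]
tcp_rot: [[0.792, 0.611, -0.002], [0.611, -0.792, 0.001], [-0.001, -0.002, -1.0]]
ft_force: [-0.2, 0.1, -0.3]
gripper_width: 0.0426
```

Emit:
{"method": "apply_moves", "body": {
  "commands": [
    {"dx": 0, "dy": 0, "dz": 0, "ax": 0, "ay": 0, "az": -10, "jaw": 0},
    {"dx": 0, "dy": 0, "dz": 0, "ax": 0, "ay": 0, "az": -20, "jaw": 0},
    {"dx": 0, "dy": 0, "dz": 0, "ax": 0, "ay": 0, "az": -30, "jaw": 0},
    {"dx": 0, "dy": 0, "dz": 0, "ax": 0, "ay": 0, "az": -40, "jaw": 0},
    {"dx": 0, "dy": 0, "dz": 0, "ax": 0, "ay": 0, "az": -40, "jaw": 0}
  ]
}}

```text
time: 6.72
tool_pos: [0.4205, -0.0961, 0.1266]
tcp_rot: [[0.999, -0.033, 0.0], [-0.033, -0.999, -0.0], [0.0, 0.0, -1.0]]
ft_force: [-0.5, 0.1, -0.1]
gripper_width: 0.0438
```

```bash
python3 - <<'E'
from h import *
s=r.read_state();p=s['tool_pos'];R=s['tcp_rot'];print(s['time'],p,f(p),s['gripper_width'],np.degrees(np.arctan2(R[1][1],R[0][1])),w(-172,0)-p[:2])
b=snap('scene','s2')[205:305,210:350]; cv2.imwrite('pics/s2d.png',cv2.resize(b,None,fx=5,fy=5,interpolation=cv2.INTER_CUBIC)[:,:,::-1])
snap('top','t2')
E
```

```text
6.725 [ 0.42052687 -0.09614316  0.12664798] [-194.31164518    0.55766658] 0.04375866465991269 -91.90316815524436 [ 0.02227847 -0.00133807]
```

View pics/s2d.png

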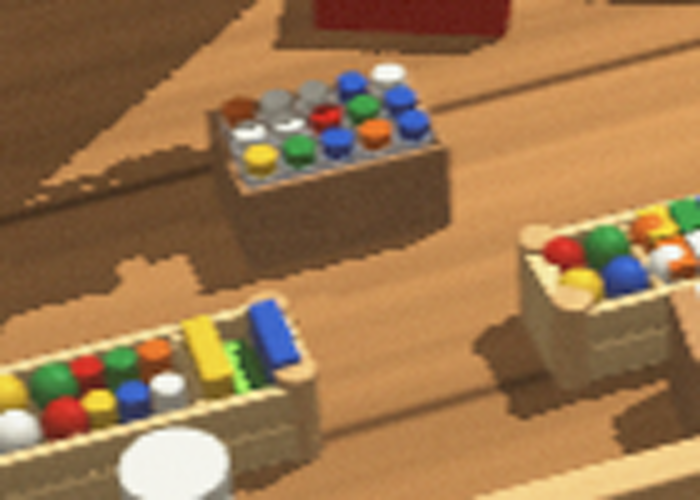

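```bash
python3 - <<'E'
from h import *
np.set_printoptions(precision=4,suppress=True)
S=lambda a:up(a,5,(210,205))
C=lambda a,b,z=46:[32*a,48*b,z]
o=[('scene',S([[240,195],[450,148],[210,108],[450,228]]),[C(1,-1),C(1,1),C(-1,-1),C(1,1,0)])]
x,e=fitpose(o,[.49,-.1,-.03]);print('carton',x,e,'frame',f(x),x[2]-F[2])
P=[[-21,61,48],[21,61,48],[-21,-61,48],[21,-61,48]]
x,e=fitpose([('scene',S([[537,236],[572,296],[270,300],[297,372]]),P)],[.61,-.1,0]);print('frame',x,e)
a=cv2.imread('pics/t2.png')[155:275,270:400]
cv2.imwrite('pics/t2d.png',cv2.resize(a,None,fx=5,fy=5,interpolation=cv2.INTER_CUBIC))
E
```

```text
carton [ 0.4862 -0.0996 -0.0753] [[ 0.0789 -0.3982]
 [-0.2663  0.2981]
 [-0.2461  0.1732]
 [ 0.4365 -0.0701]] frame [-128.5153   -0.6334] -0.04030980038960584
frame [ 0.6149 -0.1016 -0.0244] [[ 0.3069 -0.0468]
 [ 0.2616 -0.0646]
 [-0.4645  0.9232]
 [-0.0947 -0.8345]]
```

View pics/t2d.png

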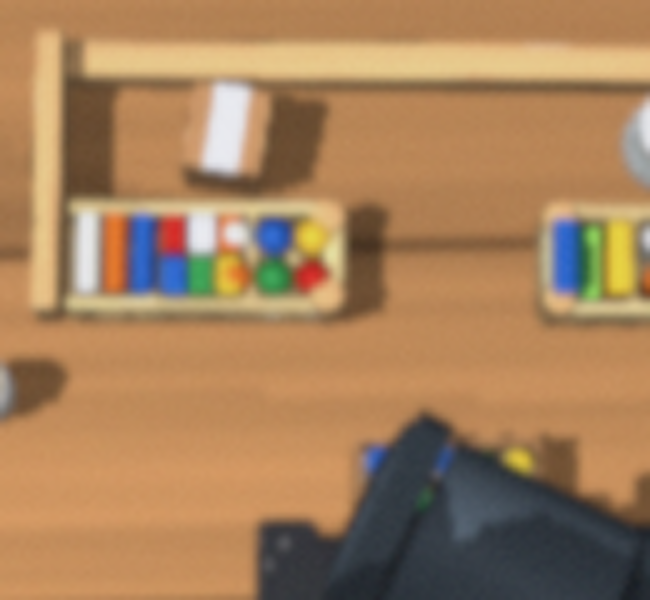

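Carton sits centred at frame (-128, 0), within about 2° of square. I'll lower behind it and push from the rear with both fingers.

Emit:
{"method": "apply_moves", "body": {
  "commands": [
    {"dx": 0.007, "dy": -0.001, "dz": -0.04, "ax": 0, "ay": 0, "az": 0, "jaw": 0},
    {"dx": 0.007, "dy": -0.001, "dz": -0.08, "ax": 0, "ay": 0, "az": 0, "jaw": 0},
    {"dx": 0.007, "dy": -0.001, "dz": -0.11, "ax": 0, "ay": 0, "az": 0, "jaw": 0},
    {"dx": 0.007, "dy": -0.001, "dz": -0.11, "ax": 0, "ay": 0, "az": 0, "jaw": 0},
    {"dx": 0.015, "dy": -0.001, "dz": -0.11, "ax": 0, "ay": 0, "az": 0, "jaw": 0},
    {"dx": 0.02, "dy": -0.001, "dz": -0.11, "ax": 0, "ay": 0, "az": 0, "jaw": 0},
    {"dx": 0.025, "dy": -0.001, "dz": -0.11, "ax": 0, "ay": 0, "az": 0, "jaw": 0},
    {"dx": 0.03, "dy": -0.002, "dz": -0.11, "ax": 0, "ay": 0, "az": 0, "jaw": 0},
    {"dx": 0.036, "dy": -0.002, "dz": -0.11, "ax": 0, "ay": 0, "az": 0, "jaw": 0},
    {"dx": 0.042, "dy": -0.002, "dz": -0.11, "ax": 0, "ay": 0, "az": 0, "jaw": 0},
    {"dx": 0.048, "dy": -0.002, "dz": -0.11, "ax": 0, "ay": 0, "az": 0, "jaw": 0},
    {"dx": 0.054, "dy": -0.002, "dz": -0.11, "ax": 0, "ay": 0, "az": 0, "jaw": 0}
  ]
}}

```text
time: 8.32
tool_pos: [0.4723, -0.0977, 0.0169]
tcp_rot: [[0.999, -0.036, -0.004], [-0.036, -0.999, 0.002], [-0.004, -0.002, -1.0]]
ft_force: [-5.0, 1.4, 4.7]
gripper_width: 0.0435
```

Emit:
{"method": "apply_moves", "body": {
  "commands": [
    {"dx": 0.006, "dy": 0, "dz": 0, "ax": 0, "ay": 0, "az": 0, "jaw": 0},
    {"dx": 0.012, "dy": -0.0005, "dz": 0, "ax": 0, "ay": 0, "az": 0, "jaw": 0},
    {"dx": 0.018, "dy": -0.0005, "dz": 0, "ax": 0, "ay": 0, "az": 0, "jaw": 0},
    {"dx": 0.024, "dy": -0.001, "dz": 0, "ax": 0, "ay": 0, "az": 0, "jaw": 0},
    {"dx": 0.028, "dy": -0.001, "dz": 0, "ax": 0, "ay": 0, "az": 0, "jaw": 0},
    {"dx": 0.03, "dy": -0.001, "dz": 0, "ax": 0, "ay": 0, "az": 0, "jaw": 0},
    {"dx": 0.03, "dy": -0.001, "dz": 0, "ax": 0, "ay": 0, "az": 0, "jaw": 0}
  ]
}}

```text
time: 9.2
tool_pos: [0.5042, -0.0994, 0.0166]
tcp_rot: [[0.999, -0.036, -0.0], [-0.036, -0.999, 0.0], [-0.0, -0.0, -1.0]]
ft_force: [-4.3, 1.6, 3.1]
gripper_width: 0.0436
```

```bash
python3 - <<'E'
from h import *
s=r.read_state();p=s['tool_pos'];R=s['tcp_rot'];print(s['time'],p,f(p),s['ft_force'],np.degrees(np.arctan2(R[1][1],R[0][1])))
b=snap('scene','s3')[205:305,210:350]; cv2.imwrite('pics/s3d.png',cv2.resize(b,None,fx=5,fy=5,interpolation=cv2.INTER_CUBIC)[:,:,::-1])
E
```

```text
9.2 [ 0.5041638  -0.09937163  0.01660833] [-110.61296454    0.25786874] [-4.33267455  1.5923324   3.12528013] -92.06611350397462
```

View pics/s3d.png

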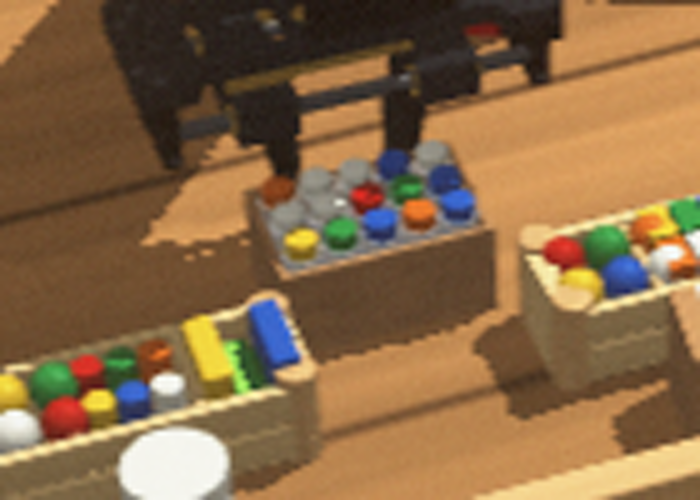

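```bash
python3 - <<'E'
from h import *
np.set_printoptions(precision=4,suppress=True)
S=lambda a:up(a,5,(210,205))
C=lambda a,b,z=46:[32*a,48*b,z]
o=[('scene',S([[277,278],[495,230],[250,192],[494,308]]),[C(1,-1),C(1,1),C(-1,-1),C(1,1,0)])]
x,e=fitpose(o,[.54,-.1,-.03]);print('carton',x,e,'frame',f(x),x[2]-F[2])
E
```

```text
carton [ 0.5474 -0.1014 -0.0712] [[ 0.5348  0.0257]
 [-0.139   0.2244]
 [-1.0045 -0.7721]
 [ 0.5908  0.4355]] frame [-67.3133  -0.2683] -0.03624892432467483
```

Squared and centred at the gap mouth. I'll push on through and watch the forces.

Emit:
{"method": "apply_moves", "body": {
  "commands": [
    {"dx": 0.005, "dy": 0, "dz": 0, "ax": 0, "ay": 0, "az": 0, "jaw": 0},
    {"dx": 0.01, "dy": -0.0005, "dz": 0, "ax": 0, "ay": 0, "az": 0, "jaw": 0},
    {"dx": 0.015, "dy": -0.0005, "dz": 0, "ax": 0, "ay": 0, "az": 0, "jaw": 0},
    {"dx": 0.02, "dy": -0.0005, "dz": 0, "ax": 0, "ay": 0, "az": 0, "jaw": 0},
    {"dx": 0.025, "dy": -0.001, "dz": 0, "ax": 0, "ay": 0, "az": 0, "jaw": 0},
    {"dx": 0.03, "dy": -0.001, "dz": 0, "ax": 0, "ay": 0, "az": 0, "jaw": 0}
  ]
}}

```text
time: 10.0
tool_pos: [0.535, -0.1008, 0.0165]
tcp_rot: [[0.999, -0.036, 0.001], [-0.036, -0.999, -0.0], [0.001, 0.0, -1.0]]
ft_force: [-0.8, -0.0, -0.8]
gripper_width: 0.0435
```

Emit:
{"method": "apply_moves", "body": {
  "commands": [
    {"dx": 0.005, "dy": 0, "dz": 0, "ax": 0, "ay": 0, "az": 0, "jaw": 0},
    {"dx": 0.01, "dy": -0.0005, "dz": 0, "ax": 0, "ay": 0, "az": 0, "jaw": 0},
    {"dx": 0.015, "dy": -0.0005, "dz": 0, "ax": 0, "ay": 0, "az": 0, "jaw": 0},
    {"dx": 0.02, "dy": -0.0005, "dz": 0, "ax": 0, "ay": 0, "az": 0, "jaw": 0},
    {"dx": 0.025, "dy": -0.001, "dz": 0, "ax": 0, "ay": 0, "az": 0, "jaw": 0},
    {"dx": 0.03, "dy": -0.001, "dz": 0, "ax": 0, "ay": 0, "az": 0, "jaw": 0}
  ]
}}

```text
time: 10.75
tool_pos: [0.5647, -0.1017, 0.0165]
tcp_rot: [[0.999, -0.036, 0.0], [-0.036, -0.999, -0.0], [0.0, 0.0, -1.0]]
ft_force: [-1.7, 0.2, -1.7]
gripper_width: 0.043
```

```bash
python3 - <<'E'
from h import *
s=r.read_state();p=s['tool_pos'];R=s['tcp_rot'];print(s['time'],p,f(p),s['ft_force'],s['wrist_torque'],np.degrees(np.arctan2(R[1][1],R[0][1])))
b=snap('scene','s4')[205:325,210:370]; cv2.imwrite('pics/s4d.png',cv2.resize(b,None,fx=5,fy=5,interpolation=cv2.INTER_CUBIC)[:,:,::-1])
E
```

```text
10.75 [ 0.56468976 -0.10170878  0.01653131] [-5.00422905e+01  4.01222996e-02] [-1.73836008  0.18848917 -1.70850122] [ 0.01890579  0.31201244 -0.05944767] -92.08099379484773
```

View pics/s4d.png

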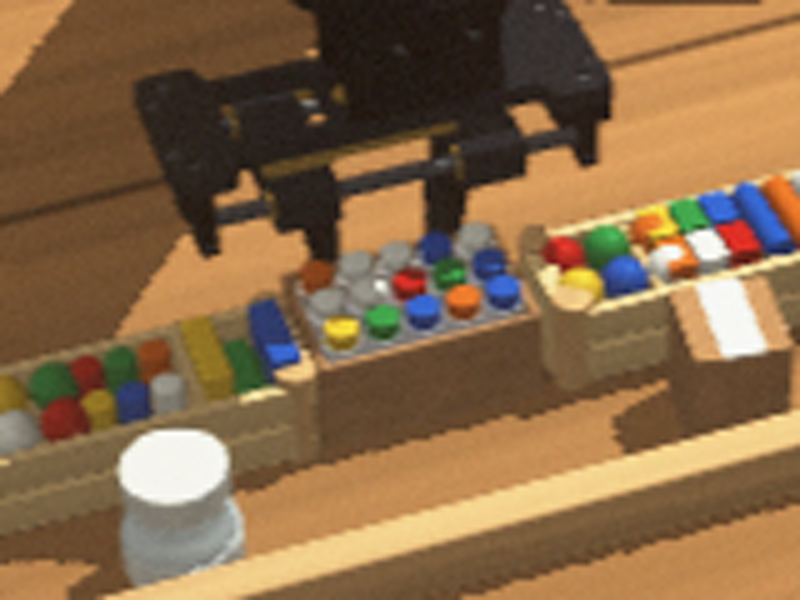

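Emit:
{"method": "apply_moves", "body": {
  "commands": [
    {"dx": 0.005, "dy": 0, "dz": 0, "ax": 0, "ay": 0, "az": 0, "jaw": 0},
    {"dx": 0.01, "dy": -0.0005, "dz": 0, "ax": 0, "ay": 0, "az": 0, "jaw": 0},
    {"dx": 0.015, "dy": -0.0005, "dz": 0, "ax": 0, "ay": 0, "az": 0, "jaw": 0},
    {"dx": 0.02, "dy": -0.0005, "dz": 0, "ax": 0, "ay": 0, "az": 0, "jaw": 0},
    {"dx": 0.025, "dy": -0.001, "dz": 0, "ax": 0, "ay": 0, "az": 0, "jaw": 0},
    {"dx": 0.03, "dy": -0.001, "dz": 0, "ax": 0, "ay": 0, "az": 0, "jaw": 0},
    {"dx": 0.035, "dy": -0.001, "dz": 0, "ax": 0, "ay": 0, "az": 0, "jaw": 0}
  ]
}}

```text
time: 11.68
tool_pos: [0.5995, -0.1026, 0.0166]
tcp_rot: [[0.999, -0.036, -0.0], [-0.036, -0.999, 0.0], [-0.0, -0.0, -1.0]]
ft_force: [-5.2, -0.2, 4.2]
gripper_width: 0.0437
```

Emit:
{"method": "apply_moves", "body": {
  "commands": [
    {"dx": 0.005, "dy": 0, "dz": 0, "ax": 0, "ay": 0, "az": 0, "jaw": 0},
    {"dx": 0.01, "dy": -0.0005, "dz": 0, "ax": 0, "ay": 0, "az": 0, "jaw": 0},
    {"dx": 0.015, "dy": -0.0005, "dz": 0, "ax": 0, "ay": 0, "az": 0, "jaw": 0},
    {"dx": 0.02, "dy": -0.0005, "dz": 0, "ax": 0, "ay": 0, "az": 0, "jaw": 0},
    {"dx": 0.025, "dy": -0.001, "dz": 0, "ax": 0, "ay": 0, "az": 0, "jaw": 0},
    {"dx": 0.03, "dy": -0.001, "dz": 0, "ax": 0, "ay": 0, "az": 0, "jaw": 0},
    {"dx": 0.033, "dy": -0.001, "dz": 0, "ax": 0, "ay": 0, "az": 0, "jaw": 0}
  ]
}}

```text
time: 12.55
tool_pos: [0.6329, -0.1037, 0.0166]
tcp_rot: [[0.999, -0.036, 0.0], [-0.036, -0.999, -0.0], [0.0, 0.0, -1.0]]
ft_force: [-5.4, -0.3, 4.9]
gripper_width: 0.0436
```

Emit:
{"method": "apply_moves", "body": {
  "commands": [
    {"dx": 0.002, "dy": 0, "dz": 0, "ax": 0, "ay": 0, "az": 0, "jaw": 0},
    {"dx": 0.004, "dy": 0, "dz": 0, "ax": 0, "ay": 0, "az": 0, "jaw": 0},
    {"dx": 0.006, "dy": 0, "dz": 0, "ax": 0, "ay": 0, "az": 0, "jaw": 0}
  ]
}}

```text
time: 12.92
tool_pos: [0.6382, -0.1036, 0.0166]
tcp_rot: [[0.999, -0.036, -0.001], [-0.036, -0.999, 0.0], [-0.001, -0.0, -1.0]]
ft_force: [-5.7, -0.5, 3.4]
gripper_width: 0.0436
```

Emit:
{"method": "apply_moves", "body": {
  "commands": [
    {"dx": 0.001, "dy": 0, "dz": 0, "ax": 0, "ay": 0, "az": 0, "jaw": 0},
    {"dx": 0.002, "dy": 0, "dz": 0, "ax": 0, "ay": 0, "az": 0, "jaw": 0}
  ]
}}

```text
time: 13.18
tool_pos: [0.6389, -0.1037, 0.0165]
tcp_rot: [[0.999, -0.036, -0.003], [-0.036, -0.999, 0.0], [-0.003, -0.0, -1.0]]
ft_force: [-8.7, -0.8, 6.3]
gripper_width: 0.0433
```

Emit:
{"method": "apply_moves", "body": {
  "commands": [
    {"dx": 0.001, "dy": 0, "dz": 0, "ax": 0, "ay": 0, "az": 0, "jaw": 0},
    {"dx": 0.002, "dy": 0, "dz": 0, "ax": 0, "ay": 0, "az": 0, "jaw": 0},
    {"dx": 0.002, "dy": 0, "dz": 0, "ax": 0, "ay": 0, "az": 0, "jaw": 0}
  ]
}}

```text
time: 13.55
tool_pos: [0.6389, -0.1036, 0.0165]
tcp_rot: [[0.999, -0.036, -0.008], [-0.036, -0.999, 0.001], [-0.008, -0.0, -1.0]]
ft_force: [-10.6, -1.1, 8.9]
gripper_width: 0.0435
```

```bash
python3 - <<'E'
from h import *
s=r.read_state();p=s['tool_pos'];R=s['tcp_rot'];print(s['time'],p,f(p),s['ft_force'],s['wrist_torque'],np.degrees(np.arctan2(R[1][1],R[0][1])))
b=snap('scene','s5')[215:335,230:390]; cv2.imwrite('pics/s5d.png',cv2.resize(b,None,fx=5,fy=5,interpolation=cv2.INTER_CUBIC)[:,:,::-1])
E
```

```text
13.55 [ 0.63885953 -0.10360884  0.01653916] [24.14854627  0.736633  ] [-10.61027476  -1.06210263   8.8709473 ] [-0.28800555  1.70285545 -0.09399834] -92.04435663056023
```

View pics/s5d.png

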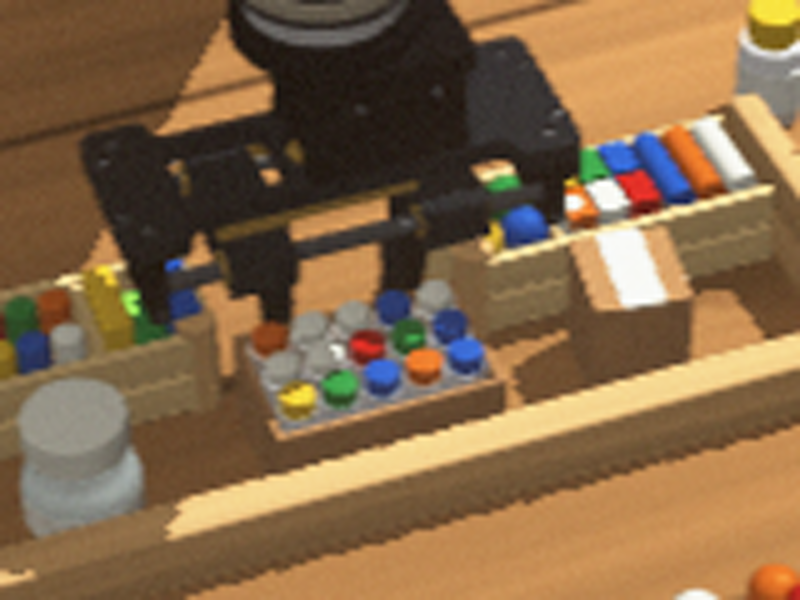

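```bash
python3 - <<'E'
from h import *
np.set_printoptions(precision=4,suppress=True)
S=lambda a:up(a,5,(230,215))
p=ray('scene',S([[277,437],[503,385],[247,345]]),.046)
for q in p: print('carton',f(q).round(1))
for q in ray('scene',S([[195,500],[390,447],[503,416],[640,379],[795,337]]),.03): print('rail',f(q).round(1))
for a in (277,503):
  pass
# predicted image, flush & square pose
for nm,(cx,cy,yaw) in {'flush':(68,0,0),'gap3':(65,0,0)}.items():
  P=[]
  for a,b,z in((1,-1,46),(1,1,46),(-1,-1,46)): P.append([*w(cx+32*a,cy+48*b),z/1e3])
  print(nm,(proj('scene',P)-[230,215])*5+2)
print('railpred',(proj('scene',[[*w(100,y),.03] for y in(-70,0,70)])-[230,215])*5+2)
E
```

```text
carton [ 97.2 -48. ]
carton [101.5  45.7]
carton [ 42.6 -43.7]
rail [103.4 -84.5]
rail [103.2  -3.3]
rail [102.8  45.1]
rail [102.7 105.1]
rail [102.5 174.9]
flush [[279.0311 441.6842]
 [507.0505 381.0878]
 [232.1223 337.178 ]]
gap3 [[276.7479 436.597 ]
 [504.3915 376.2163]
 [230.0125 332.4781]]
railpred [[227.8855 484.5595]
 [395.2382 439.6357]
 [557.6694 396.0566]]
```

Stalled with force rising, so contact with the rail is likely, but my picks hint at a small yaw. I'll push a bit more, back off along the push line, and check.

Emit:
{"method": "apply_moves", "body": {
  "commands": [
    {"dx": 0.002, "dy": 0, "dz": 0, "ax": 0, "ay": 0, "az": 0, "jaw": 0},
    {"dx": 0.004, "dy": 0, "dz": 0, "ax": 0, "ay": 0, "az": 0, "jaw": 0},
    {"dx": 0.006, "dy": 0, "dz": 0, "ax": 0, "ay": 0, "az": 0, "jaw": 0},
    {"dx": 0.006, "dy": 0, "dz": 0, "ax": 0, "ay": 0, "az": 0, "jaw": 0}
  ]
}}

```text
time: 14.1
tool_pos: [0.6387, -0.1035, 0.0166]
tcp_rot: [[0.999, -0.035, -0.021], [-0.035, -0.999, 0.002], [-0.021, -0.001, -1.0]]
ft_force: [-23.2, -3.8, 17.9]
gripper_width: 0.0436
```

Emit:
{"method": "apply_moves", "body": {
  "commands": [
    {"dx": -0.002, "dy": 0, "dz": 0, "ax": 0, "ay": 0, "az": 0, "jaw": 0},
    {"dx": -0.02, "dy": 0.0005, "dz": 0, "ax": 0, "ay": 0, "az": 0, "jaw": 0},
    {"dx": -0.05, "dy": 0.002, "dz": 0, "ax": 0, "ay": 0, "az": 0, "jaw": 0},
    {"dx": -0.09, "dy": 0.003, "dz": 0, "ax": 0, "ay": 0, "az": 0, "jaw": 0},
    {"dx": -0.12, "dy": 0.004, "dz": 0.04, "ax": 0, "ay": 0, "az": 0, "jaw": 0},
    {"dx": -0.14, "dy": 0.004, "dz": 0.09, "ax": 0, "ay": 0, "az": 0, "jaw": 0},
    {"dx": -0.18, "dy": 0.004, "dz": 0.11, "ax": 0, "ay": 0, "az": 0, "jaw": 0},
    {"dx": -0.22, "dy": 0.004, "dz": 0.11, "ax": 0, "ay": 0, "az": 0, "jaw": 0}
  ]
}}

```text
time: 15.1
tool_pos: [0.4315, -0.1014, 0.1287]
tcp_rot: [[0.999, -0.036, 0.01], [-0.036, -0.999, -0.005], [0.011, 0.004, -1.0]]
ft_force: [-0.2, -0.3, -0.2]
gripper_width: 0.0437
```

```bash
python3 - <<'E'
from h import *
s=r.read_state();print(s['time'],s['tool_pos'],s['ft_force'])
t=snap('top','t6'); b=snap('scene','s6')
A=cv2.resize(t[157:227,305:405],None,fx=6,fy=6,interpolation=cv2.INTER_CUBIC)[:300]
A=cv2.resize(t[160:210,310:390],None,fx=7.5,fy=7.5,interpolation=cv2.INTER_CUBIC)  #600x375
B=cv2.resize(b[270:315,265:345],None,fx=7.5,fy=7.5,interpolation=cv2.INTER_CUBIC)[:225]
o=np.vstack([A[:375],B]);print(o.shape);cv2.imwrite('pics/c6.png',o[:,:,::-1])
E
```

```text
15.1 [ 0.43151528 -0.10141536  0.128675  ] [-0.1903567  -0.32590812 -0.2217453 ]
(600, 600, 3)
```

View pics/c6.png

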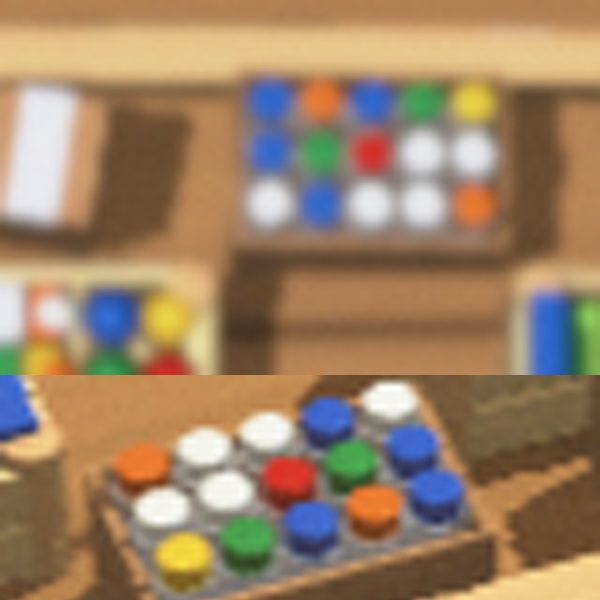

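```bash
python3 - <<'E'
from h import *
T=lambda a:up(a,7.5,(310,160)); S=lambda a:up(a,5,(230,215)); 
def yaw(a,b): d=f(a)-f(b); return round(np.arctan2(-d[0],d[1]),4)
for l,rr in(((269,101),(474,102)),((268,204),(474,205))):
    p=ray('top',T([l,rr]),.056);print('top caps',f(p[0]),f(p[1]),yaw(p[0],p[1]))
p=ray('scene',S([(465,352),(297,396)]),.056);print('scene caps s5',f(p[0]),f(p[1]),yaw(p[0],p[1]))
S6=lambda a:up(np.array(a)-[0,375],7.5,(265,270))
for l,rr in(((435,490),(183,552)),((390,399),(142,463))):
    p=ray('scene',S6([l,rr]),.056);print('scene caps s6',f(p[0]),f(p[1]),yaw(p[0],p[1]))
# rail inner edge by max gradient in top + scene
im=cv2.cvtColor(cv2.imread('pics/t6.png'),cv2.COLOR_BGR2GRAY).astype(float)
pts=[]
for u in list(range(322,338))+list(range(381,393)):
    g=-np.diff(cv2.GaussianBlur(im,(1,3),0)[165:180,u]);i=int(g.argmax());
    if 0<i<len(g)-1: pts.append((u,165.5+i+.5*(g[i-1]-g[i+1])/(g[i-1]-2*g[i]+g[i+1])))
q=ray('top',pts,.03);Q=np.array([f(x) for x in q]);c=np.polyfit(Q[:,1],Q[:,0],1);print('rail top x at 0',c[1],'yaw',-c[0],'res',np.std(Q[:,0]-np.polyval(c,Q[:,1])))
for n in('small_box','jar','bubble_bottle'):
    for d in r.look_for(n,'top')[:1]: print(n,np.round(d['centre'],3))
E
```

```text
top caps [84.42735355 33.87453232] [ 85.12587941 -37.98340795] 0.0097
top caps [47.53247852 33.97625339] [ 48.20004741 -37.94630454] 0.0093
scene caps s5 [88.05832441 34.51931198] [ 88.04186822 -36.27416424] -0.0002
scene caps s6 [87.76212794 34.55729689] [ 86.31748108 -35.79218738] -0.0205
scene caps s6 [49.52927071 35.52044833] [ 49.73842794 -35.71959384] 0.0029
rail top x at 0 98.87474968734529 yaw 0.010306272381010777 res 0.19383937406728585
small_box [0.678 0.012 0.056]
jar [ 0.674 -0.223  0.058]
```

```bash
python3 -c "
from plant import r
print(r.hand_in())"
```

```text
the job is handed in; nothing more can be done
None
```

The cardboard carton now stands against the front rail, straight beyond the gap, and the job is handed in. I only pushed it from outside with the fingers. First I pushed its left face sideways to line it up and square it. Then I pushed its rear face with both fingers, through the gap to the rail.

**Rail contact:** the final push stopped dead with the carton against the rail, at about 23 N of forward force. The arm then backed off and touches nothing. The robot clock stood at about 15 s of the 72 s allowed.

**Squareness and flushness:** in the last top view the carton and rail differ in angle by about 0.001 rad. The carton's centre is 32.5 mm from the rail, against 32 mm when flush. Sideways it is within about 2 mm of the gap line.

**Other goods:** the small box and jar measured within 3 mm of where they started, which is within the detector's error. The network did not find the bubble bottle in the last top view. The earlier pictures show it standing, and the arm never went near it. I did not re-measure the tin, toy car or coin bowl.

**Check that disagreed:** wall-corner points I picked by eye in the scene camera had suggested a turn of about -0.04 rad. The tube-cap rows in the same camera gave between -0.02 and 0.003 rad. I trusted the caps, the top view and the hard stop.

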